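Square a cylinder head up against the bench stop

ROBOT

A 7-joint arm with a two-finger parallel gripper is mounted at the origin on the work surface. World frame = base frame: x ahead of the robot, y to its left, z up, the work surface at z = 0. Lengths are in mm, angles in rad, forces in N, time in s.
With the tool pointing down it reaches from about 425 to 925 mm from the base axis. Payload 6.8 kg.
Tool frame: the origin (TCP) lies midway between the tips of the shut fingers; the grasp point (between the pads) lies tcp_to_grasp behind it (tcp_to_grasp is the distance from the TCP to the grasp point, in mm); z points along the fingers, y is the line along which they close (so a half turn about z gives the same grasp; the last joint's range is limited). The gripper opens to 88 mm and grips with 3 to 60 N. Pads are 20 mm wide; open, the fingers measure 115 mm over their backs; the gripper's body (75 mm by 178 mm) begins 61 mm behind the grasp point.
Start: joints at [-1.386, 0.477, 0.022, 1.555, -0.011, 1.109, -0.083], TCP at [194.824, 646.29, 222.664] pointing down, gripper open.
Joint ranges: [-2.96, 2.96], [-0.34, 2.1], [-1.41, 1.46], [0.24, 2.44], [-1.37, 4.51], [0.17, 1.92], [-2.96, 2.96]. Speed limits (rad/s): [2.39, 2.39, 3.14, 3.14, 3.14, 3.14, 3.14].

INTERFACE

Orientations are given as a rotation vector (axis times angle).
In Python, from plant import * gives the robot as it stands.
- The arm moves only by the shell command python3 -m jog 'ROWS' [OPENING] [FORCE]. ROWS is JSON, a list of rows, each a list of 2 entries, a list of its own where there are three numbers: the shift along the tool's x, y, z in m, then the turn, a rotation vector about the tool's x, y, z in rad. In form: [[[tx, ty, tz], [ax, ay, az]], ...]. A call has 1 to 8 rows; each row is the pose to reach, as a shift and turn from the pose commanded when the call began, along the tool's axes at that moment; what a row does not reach only later rows make up. A row lasts 1/10 s, in which the tool goes at most 50 mm and 8.59 degrees, less where a joint would pass 70% of its speed; a pose out of reach is approached as far as the arm can. A call with a gripper value outside its range is refused whole. OPENING is the finger opening in m, from 0 to 0.0878, set as the call begins (- or left out, the last holds). The fingers move at their own pace and stop on an object; FORCE is the grip in N (left out, the last holds). Time passes only in rows, so rows that repeat a pose let the fingers close. It gives the time, the measured TCP pose, the force, the opening and the grip force at its end, in the units of the state.
- state(): the state, without advancing time (a new reading comes with each control period).
- get_image(name): name is "scene" or "side" or "wrist"; returns a dict with "pixels" (480x640x3 uint8, blue, green, red), "range_z" (480x640 float32, mm along the optical axis (not along the pixel's ray), 0 where there is no reading), "camera_matrix" (3x3 intrinsics, pixels), "R" (3x3) and "t" (3): a world point X has camera coordinates R X + t; the wrist camera has in their place "tool_from_camera" (4x4, takes a point from camera to tool coordinates, whose origin is the TCP and whose axes are the flange's). Camera axes: x right, y down, z forward; pixel columns grow to the right and rows downward; lengths in mm; the calibration is good to about 2 mm. A picture is of the moment at which its call begins: read the wrist's pose just before it.
- finish_job(): hands the job in; it is judged then, once.
The state is a dict: "clock": time; "joint_positions": joint angles; "qvel": joint speeds; "joint_torque": joint torques, N m; "ee_pos": TCP position; "eef_rot": TCP orientation; "ft_force": force on the tool from outside, world axes, zero at the start; "torque": the same for the moment, N m; "finger_gap": finger opening in mm; "grip_force": force on a finger pad.
Only numpy, scipy, OpenCV 4.12 (cv2) and the standard library are available. Lean on these libraries where they do the work, as an engineer would, in place of code of your own. Each camera call takes 0.05 s, during which the arm holds its last target. There are 200 camera calls.

TASK

Push the finned cylinder head along the bench until it sits square in a corner of the steel stop: one long side flush against the rail and one end flush against the short block in the middle of the rail (the corner on the side where it lies is the handy one, but either will do). Only push it with the fingers, keeping it flat on the bench: do not lift or tip it. Leave the flywheel, the socket, the screwdriver and the tin where they are, and finish with the hand clear.

Things in the scene. Friction and masses are not known exactly. Their poses are not given: they have to be found in the camera images.
- head: Finned aluminium cylinder head of a small engine: loose flat rectangular block with level cooling fins round its sides and a dark plug hole in its top. 95 mm along its x, 120 mm along its y, 45 mm high, upright flat sides. Origin: centre of underside, z up. 0.45 to 0.85 kg; 2 to 8 N slide it. It starts left or right of the stop's block, up to 0.45 rad askew to the rail.
- stop: Fixed steel stop: rail along its y (-300 to 300 mm) with a block amid its front, a corner each side. Origin on the bench, mid-length, in the rail's front face (plane x = 0). Rail fills x 0 to 30 mm, block x -90 to 0 and y -15 to 15; all 35 mm high. x points away from the robot, y to its left. Seated, the head's centre is at x -47.5, y +75 or -75, its y along the rail.
- flywheel: Bystander: a loose round aluminium flywheel with fan blades, 96 mm across, 30 mm high, lying flat on the other side of the middle block from the head. Origin at the centre of its underside.
- socket: Bystander: a loose steel wrench socket standing upright in front of the middle block, on the robot's side, 28 mm across, 40 mm high. Origin at the centre of its underside.
- screwdriver: Bystander: a loose screwdriver with a red handle lying on the bench beyond the rail, roughly along it. About 0.2 m long, under 35 mm high. Origin beneath its middle.
- tin: Bystander: a loose grey tin standing on the bench beyond the rail, 68 mm across, 75 mm high. Origin at the centre of its underside.
Not all that is in view belongs to the job. Leave any blue, pink or yellow look-alike of the head alone.

How it is judged (in metres and radians):
At the end, for the whole second after the job is handed in: The head lies still and flat on the bench in one corner of the stop: long side within 4 mm of the rail, end within 4 mm of the middle block, its long way within 0.05 rad of the rail (x of head in the frame of stop between -0.0515 and -0.04 m and (y of head in the frame of stop between 0.066 and 0.079 m or y of head in the frame of stop between -0.079 and -0.066 m) and angle between the y axis of head and the y axis of stop, either way round below 0.05 rad and height (world z) of head below 0.004 m and angle between head's own z axis and vertical below 0.05 rad and linear speed of head below 0.01 m/s); the robot touches nothing.
It fails at once if the head is lifted off the bench (over 8 mm) or tipped (over 0.15 rad) (height (world z) of head above 0.008 m or angle between head's own z axis and vertical above 0.15 rad).
It fails at once if the flywheel is moved by more than 20 mm (distance of flywheel from where it was at the start of the episode above 0.02 m).
It fails at once if the socket is moved by more than 20 mm (distance of socket from where it was at the start of the episode above 0.02 m).
It fails at once if the screwdriver is moved by more than 20 mm (distance of screwdriver from where it was at the start of the episode above 0.02 m).
It fails at once if the tin is moved by more than 20 mm (distance of tin from where it was at the start of the episode above 0.02 m).
It also fails if it takes over 46 s, if anything falls off the work surface, if the arm or the gripper's body presses on something with over 40 N, if the wrist force passes 120 N, or if a joint passes its speed limit or range.

## Working session

There is one attempt and no reset: what is moved stays moved. The work goes in short steps, Python scripts to look and compute and a shell command to move; the robot and the scene stay as the last step left them, time stands still between calls to the robot, and variables do not carry over. Pictures are saved under pics/ and viewed, at most 10 in all, crops included, and the job is handed in when it is done.

```bash
mkdir -p pics; ls; python3 - <<'E'
from plant import *
import cv2,numpy as np
s=state();print(s)
for n in("scene","side"):
    g=get_image(n);cv2.imwrite(f"pics/{n}0.png",g["pixels"]);np.savez(f"pics/{n}0.npz",**g);print(n,g["camera_matrix"],g["R"],g["t"])
E
```

```text
pics
{'clock': 0.0, 'joint_positions': array([-1.38610015,  0.47776939,  0.0223702 ,  1.55646037, -0.01147691,
        1.10930782, -0.0831073 ]), 'qvel': array([-2.61258271e-04, -6.50801683e-05, -2.85933218e-04,  2.50692127e-03,
       -1.65286326e-03, -3.41330279e-04,  6.31996457e-04]), 'joint_torque': array([-5.27122174e-04, -5.82852602e+01,  1.53452341e+00, -2.72622800e+01,
       -5.43066161e-02,  1.67967612e-02,  1.39255158e-04]), 'ee_pos': array([194.68958975, 645.67344526, 221.6991653 ]), 'eef_rot': array([-4.58271709e-01, -3.10788922e+00,  2.84909309e-03]), 'ft_force': array([ 0.36231925, -0.27959625, -0.17617388]), 'torque': array([-0.03101742,  0.00035018,  0.0365715 ]), 'grip_force': 0.0, 'finger_gap': 87.70432084408228}
scene [[476.80091023   0.         317.37034265]
 [  0.         476.80091023 231.09126192]
 [  0.           0.           1.        ]] [[ 0.84038984  0.54173455 -0.0163888 ]
 [ 0.42126052 -0.67192717 -0.60914158]
 [-0.34100512  0.50501244 -0.79289214]] [-506.19509129 -150.17204794 1270.65045658]
side [[463.65345185   0.         321.18379676]
 [  0.         463.65345185 245.19689061]
 [  0.           0.           1.        ]] [[-0.99802372 -0.06101938  0.01500989]
 [-0.05559194  0.74601655 -0.66360293]
 [ 0.02929501 -0.66312589 -0.74793439]] [550.66270716  -8.94417202 907.88305756]
```

View pics/scene0.png

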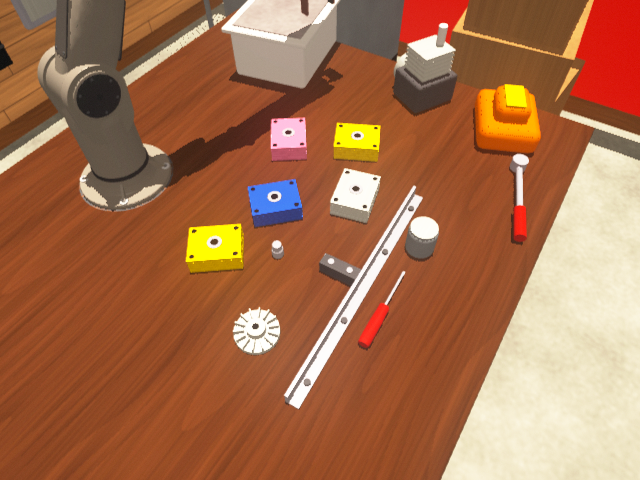

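View pics/side0.png

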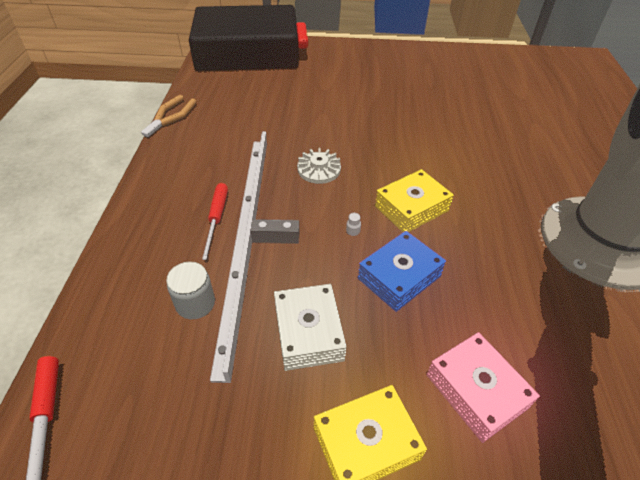

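The scene view shows the bare aluminium (white) head at (355,192), also at (310,320) in the side view. The look-alikes, in scene pixels, are blue (275,200), pink (288,138) and yellow (357,140) and (215,245). Only the white block fits the description. The block of the stop is at (341,268), the socket at (278,249), the flywheel at (257,330).

```bash
cat > h.py <<'E'
from plant import *
import cv2,numpy as np
def cloud(g,T=None):
    K=g["camera_matrix"];z=g["range_z"].astype(float);v,u=np.mgrid[:480,:640]
    P=np.stack([(u-K[0,2])/K[0,0]*z,(v-K[1,2])/K[1,1]*z,z],-1)
    W=(P-g["t"])@g["R"]; W[z==0]=np.nan
    return W
def rect(p):
    c,(w,h),a=cv2.minAreaRect(p.astype(np.float32)); 
    if w>h: a-=90; w,h=h,w
    return np.round([*c,w,h,a],1)   # long-axis direction = a+90 deg
def white(g):
    h=cv2.cvtColor(g["pixels"],cv2.COLOR_BGR2HSV); return (h[...,1]<70)
def head(g,c,r=90):
    W=cloud(g); m=(abs(W[...,2]-45)<6)&white(g)&(np.hypot(W[...,0]-c[0],W[...,1]-c[1])<r)
    m=cv2.morphologyEx(m.astype(np.uint8),cv2.MORPH_CLOSE,np.ones((5,5)))
    n,l,s,_=cv2.connectedComponentsWithStats(m); k=1+s[1:,4].argmax()
    m=(l==k)&np.isfinite(W[...,2])&(abs(W[...,2]-45)<8); return W[m],m
def onplane(g,uv,z):
    K=g["camera_matrix"];d=np.array([(uv[0]-K[0,2])/K[0,0],(uv[1]-K[1,2])/K[1,1],1])@g["R"];o=-g["t"]@g["R"]
    return o+d*(z-o[2])/d[2]
E
python3 - <<'E'
from h import *
for n,uv,ends,blk,fly,soc in(("scene",(355,192),[(413,205),(300,392)],(341,262),(257,328),(277,243)),("side",(310,318),[(258,148),(226,360)],(277,226),(319,162),(354,217))):
    g=dict(np.load(f"pics/{n}0.npz")); W=cloud(g)
    c=onplane(g,uv,45); p,m=head(g,c); print(n,"head",c.round(),rect(p),np.median(p[:,2]),len(p))
    a,b=[onplane(g,e,35)[:2] for e in ends]
    d=(b-a)/np.linalg.norm(b-a); nn=np.array([-d[1],d[0]])
    q=W[...,:2]-(a+b)/2; t=q@d; s=q@nn
    m=(abs(s)<30)&(abs(t)<330)&(abs(W[...,2]-35)<5)&(abs(t)>0)
    cc=np.median(W[m][:,:2],0)
    # front edge per slice
    pr=W[m][:,:2]; print(n,"railpts",m.sum(),rect(pr), "robust", cv2.fitLine(pr.astype(np.float32),cv2.DIST_HUBER,0,.01,.01).ravel())
    bc=onplane(g,blk,35); mb=(abs(W[...,2]-35)<5)&(np.hypot(W[...,0]-bc[0],W[...,1]-bc[1])<45)&(cv2.cvtColor(g["pixels"],cv2.COLOR_BGR2HSV)[...,2]<110)&white(g)
    print("blk",bc.round(),rect(W[mb][:,:2]) ,mb.sum());print("fly",onplane(g,fly,30).round(),"soc",onplane(g,soc,40).round())
E
```

```text
Traceback (most recent call last):
  File "h.py", line 9, in rect
    c,(w,h),a=cv2.minAreaRect(p.astype(np.float32));
              ~~~~~~~~~~~~~~~^^^^^^^^^^^^^^^^^^^^^^
cv2.error: OpenCV(4.12.0) /io/opencv/modules/imgproc/src/convhull.cpp:143: error: (-215:Assertion failed) total >= 0 && (depth == CV_32F || depth == CV_32S) in function 'convexHull'
```

```bash
sed -i 's/p.astype(np.float32))/np.ascontiguousarray(p[:,:2],np.float32))/' h.py
cat > m0.py <<'E'
from h import *
for n,uv,ends,blk,fly,soc in(("scene",(355,192),[(413,205),(300,392)],(341,262),(257,328),(277,243)),("side",(310,318),[(258,148),(226,360)],(277,226),(319,162),(354,217))):
    g=dict(np.load(f"pics/{n}0.npz")); W=cloud(g)
    c=onplane(g,uv,45); p,m=head(g,c); print(n,"head",c.round(),rect(p),np.median(p[:,2]),len(p))
    a,b=[onplane(g,e,35)[:2] for e in ends]
    d=(b-a)/np.linalg.norm(b-a); nn=np.array([-d[1],d[0]])
    q=W[...,:2]-(a+b)/2; t=q@d; s=q@nn
    m=(abs(s)<30)&(abs(t)<330)&(abs(W[...,2]-35)<5)
    pr=W[m][:,:2]; print("rail",a.round(),b.round(),m.sum(),rect(pr),cv2.fitLine(pr.astype(np.float32),cv2.DIST_HUBER,0,.01,.01).ravel())
    bc=onplane(g,blk,35); mb=(abs(W[...,2]-35)<5)&(np.hypot(W[...,0]-bc[0],W[...,1]-bc[1])<60)&(cv2.cvtColor(g["pixels"],cv2.COLOR_BGR2HSV)[...,2]<120)&white(g)
    print("blk",bc.round(),mb.sum(),rect(W[mb]) if mb.sum() else 0);print("fly",onplane(g,fly,30).round(),"soc",onplane(g,soc,40).round())
E
python3 m0.py
```

```text
scene head [564. 230.  45.] [559.1 241.   95.2 123.3  14.1] 42.95632372649209 1433
rail [698. 276.] [ 721. -242.] 1001 [708.   36.9  56.9 599.5   1.8] [ 4.9162190e-02 -9.9879080e-01  6.9116925e+02 -1.2003390e+01]
blk [637.  43.  35.] 33 [639.9  19.    3.4  82.6 -86.7]
fly [ 575. -181.   30.] soc [490.   7.  40.]
side head [555. 246.  45.] [557.2 246.   95.3 121.5  13.7] 44.05249574402445 4001
rail [ 705. -194.] [674. 322.] 1294 [676.   40.7  30.2 600.4   2.7] [ 4.6319552e-02 -9.9892670e-01  6.8253156e+02  1.1018264e+02]
blk [633.  42.  35.] 114 [640.4  43.1  43.5  96.  -74.2]
fly [ 567. -162.   30.] soc [489.  12.  40.]
```

```bash
cat > m1.py <<'E'
from h import *
for n in("scene","side"):
    g=dict(np.load(f"pics/{n}0.npz")); W=cloud(g).reshape(-1,3)
    W=W[(abs(W[:,2]-34)<5)&(W[:,0]>580)&(W[:,0]<760)&(abs(W[:,1]-40)<330)]
    F=[];B=[]
    for y in range(-230,310,20):
        if -10<y<80: continue
        q=W[abs(W[:,1]-y)<10]; x0=682+.047*(110-y); q=q[abs(q[:,0]-x0)<28]
        if len(q)<8: continue
        F.append((np.percentile(q[:,0],4),y));B.append((np.percentile(q[:,0],96),y))
    for nm,E in(("front",F),("back",B)):
        E=np.array(E,np.float32); l=cv2.fitLine(E,cv2.DIST_HUBER,0,.01,.01).ravel(); sl=l[0]/l[1]
        print(n,nm,"x at y=40:",l[2]+sl*(40-l[3]),"slope dx/dy",sl, "res",np.std(E[:,0]-(l[2]+sl*(E[:,1]-l[3]))))
    xr=682+.047*(110-W[:,1]); k=abs(W[:,0]-xr)<18; print("y ends",np.percentile(W[k,1],[.5,99.5]))
    s=(W[:,0]-xr); k=(s<-30)&(s>-115)&(abs(W[:,1]-40)<60); print("blk rect",k.sum(),rect(W[k]))
    g0=cloud(g);z=g0[...,2];k=(z>15)&(np.hypot(g0[...,0]-568,g0[...,1]+168)<75); print("fly",rect(g0[k]))
    k=(z>20)&(np.hypot(g0[...,0]-490,g0[...,1]-8)<40);print("soc",rect(g0[k]))
E
python3 m1.py
```

```text
scene front x at y=40: 684.9123 slope dx/dy -0.0480673 res 0.28814
scene back x at y=40: 692.3926 slope dx/dy -0.048976142 res 0.27074748
y ends [-261.88268461  329.83238878]
blk rect 333 [625.2  32.8  32.2  60.7 -88.7]
fly [ 569.8 -179.5   92.5   92.7   12.9]
soc [492.4   3.5  22.8  25.  -56.3]
side front x at y=40: 682.8407 slope dx/dy -0.04818786 res 0.19538607
side back x at y=40: 690.17236 slope dx/dy -0.046615783 res 0.22578762
y ends [-251.28452615  340.10748251]
blk rect 432 [624.5  38.4  32.9  62.  -85.8]
fly [ 567.4 -173.8   91.1   93.3  -19.9]
soc [488.1  11.5  24.   24.2 -18.5]
```

```bash
python3 - <<'E'
from h import *
for n in("scene","side"):
    g=dict(np.load(f"pics/{n}0.npz")); W=cloud(g).reshape(-1,3); W=W[(abs(W[:,1]-150)<40)|(abs(W[:,1]+100)<40)]
    s=W[:,0]-(684-.048*(W[:,1]-40))
    print(n,[(a,round(float(np.median(W[(abs(s-a)<1.5),2])),1)) for a in range(-12,40,3)])
g=dict(np.load("pics/side0.npz"));p=cv2.resize(g["pixels"][110:400,190:390],None,fx=2.0,fy=2.0);q=dict(np.load("pics/scene0.npz"))["pixels"]
p2=cv2.resize(q[150:350,250:450],(580,580))[:, :400]
cv2.imwrite("pics/crop.png",np.hstack([p,p2]))
E
```

```text
scene [(-12, -1.4), (-9, -1.7), (-6, nan), (-3, nan), (0, 32.6), (3, 33.0), (6, 33.7), (9, 16.3), (12, 4.3), (15, 4.8), (18, 4.7), (21, 4.6), (24, 4.9), (27, 4.7), (30, 1.6), (33, -1.6), (36, -1.6), (39, -1.6)]
side [(-12, -1.1), (-9, -1.0), (-6, -1.0), (-3, -0.8), (0, 22.7), (3, 33.5), (6, 33.5), (9, nan), (12, 6.0), (15, 5.1), (18, 5.0), (21, 5.1), (24, 4.9), (27, 4.5), (30, -0.8), (33, -1.5), (36, -1.2), (39, -1.2)]
  return _methods._mean(a, axis=axis, dtype=dtype,
  ret = ret.dtype.type(ret / rcount)
```

View pics/crop.png

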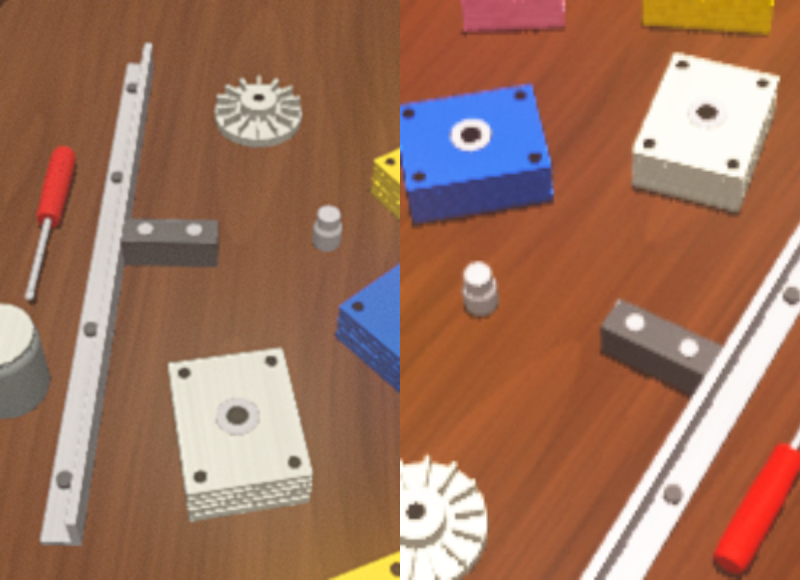

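The crop confirms the white finned block with the dark plug hole (left crop, about 238,415) as the head, and shows the rail as an angle section with its wall in front.

```bash
cat >> h.py <<'E'
TH=0.048; O=np.array([683.5,39.]); SX=np.array([np.cos(TH),np.sin(TH)]); SY=np.array([-np.sin(TH),np.cos(TH)])
def s2w(x,y): return O+x*SX+y*SY
def w2s(p): q=np.asarray(p)[:2]-O; return np.round([q@SX,q@SY],1)
from scipy.spatial.transform import Rotation as Ro
def go(sx,sy,z,yaw):
    "target in stop frame mm, yaw= angle of tool y rel. stop y"
    s=state();R=Ro.from_rotvec(s["eef_rot"]).as_matrix(); t=np.r_[s2w(sx,sy),z]
    a=TH+yaw; yt=np.array([-np.sin(a),np.cos(a),0]); zt=np.array([0,0,-1.]); Rt=np.c_[np.cross(yt,zt),yt,zt]
    print("shift m",np.round(R.T@(t-s["ee_pos"])/1e3,4),"turn",Ro.from_matrix(R.T@Rt).as_rotvec().round(3),"now stop",w2s(s["ee_pos"]),s["ee_pos"][2].round(1),"F",s["ft_force"].round(1),"t",s["clock"])
E
python3 - <<'E'
from h import *
import plant; print({k:v for k,v in vars(plant).items() if 'grasp' in k.lower()})
for n,L in(("scene",dict(blue=(275,197),pink=(288,133),yel1=(357,136),yel2=(214,242),tin=(424,228))),("side",dict(blue=(403,261),pink=(485,378),yel1=(369,432),yel2=(416,192),tin=(188,277)))):
    g=dict(np.load(f"pics/{n}0.npz"))
    for k,v in L.items(): print(n,k,w2s(onplane(g,v,75 if k=="tin" else 45)))
go(-205,208,150,0); 
E
```

```text
{'tcp_to_grasp': 18.700000000000003}
scene blue [-271.9   88.2]
scene pink [-368.1  300. ]
scene yel1 [-199.   379.8]
scene yel2 [-317.9  -92.5]
scene tin [ 82.1 151.3]
side blue [-276.9   93.3]
side pink [-372.1  308.5]
side yel1 [-201.4  387.9]
side yel2 [-321.7  -86.9]
side tin [ 77.6 160.3]
shift m [-0.3804 -0.3122  0.0723] turn [-0.002 -0.    -0.341] now stop [-459.1  629.5] 221.8 F [0.8 0.9 0.1] t 0.1
```

```bash
python3 -m jog '[[[-0.045,-0.037,0.01],[0,0,-0.06]],[[-0.085,-0.07,0.02],[0,0,-0.12]],[[-0.125,-0.103,0.03],[0,0,-0.18]],[[-0.165,-0.135,0.04],[0,0,-0.24]],[[-0.21,-0.17,0.05],[0,0,-0.3]],[[-0.25,-0.205,0.06],[0,0,-0.341]],[[-0.29,-0.24,0.07],[0,0,-0.341]],[[-0.33,-0.27,0.072],[0,0,-0.341]]]' 0.06; python3 - <<'E'
from h import *
go(-205,208,100,0)
E
```

```text
clock: 0.9
ee_pos: [414.4, 317.0, 153.0]
eef_rot: [0.076, -3.14, 0.001]
ft_force: [0.3, 0.7, -0.9]
finger_gap: 60.4
grip_force: 0.0
shift m [-0.0505 -0.0826  0.053 ] turn [-0.001 -0.001  0.001] now stop [-255.4  290.6] 153.0 F [ 0.3  0.7 -0.9] t 0.9
```

```bash
python3 -m jog '[[[-0.02,-0.033,0.02],[0,0,0]],[[-0.04,-0.066,0.04],[0,0,0]],[[-0.0505,-0.083,0.06],[0,0,0]],[[-0.0505,-0.083,0.09],[0,0,0]],[[-0.0505,-0.083,0.115],[0,0,0]],[[-0.0505,-0.083,0.133],[0,0,0]],[[-0.0505,-0.083,0.137],[0,0,0]],[[-0.0505,-0.083,0.137],[0,0,0]]]'; python3 - <<'E'
from h import *
go(-205,208,16,0)
g=get_image("side");cv2.imwrite("pics/s1.png",g["pixels"][130:480,150:550])
E
```

```text
clock: 1.7
ee_pos: [468.3, 238.5, 16.4]
eef_rot: [0.076, -3.139, 0.001]
ft_force: [-0.5, 0.2, -0.2]
finger_gap: 59.8
grip_force: 0.0
shift m [-0.0004 -0.0016  0.0004] turn [-0.001 -0.001  0.   ] now stop [-205.4  209.6] 16.4 F [-0.5  0.2 -0.2] t 1.7
```

View pics/s1.png

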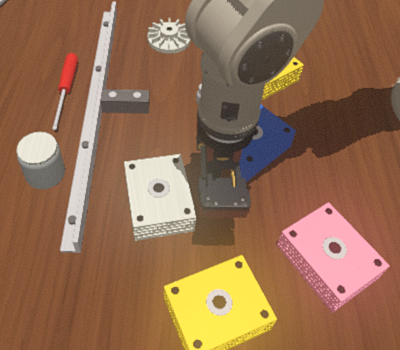

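The hand stands low behind the head's near side (225,180 against head centre 158,188), clear of the blue block.

```bash
python3 -m jog '[[[-0.007,0,0],[0,0,0]],[[-0.014,0,0],[0,0,0]],[[-0.021,0,0],[0,0,0]],[[-0.028,0,0],[0,0,0]],[[-0.035,0,0],[0,0,0]],[[-0.042,0,0],[0,0,0]],[[-0.049,0,0],[0,0,0]],[[-0.056,0,0],[0,0,0]]]'; cat > look.py <<'E'
from h import *
import sys
for n in("scene","side"):
    g=get_image(n);np.savez(f"pics/{n}L.npz",**g);p,m=head(g,s2w(float(sys.argv[1]),float(sys.argv[2])),100)
    r=rect(p); print(n,"stop frame",w2s(r[:2]),"size",r[2:4],"yaw rel",round(np.deg2rad(r[4])-TH,3),len(p))
s=state();print("tcp",w2s(s["ee_pos"]),s["ee_pos"][2],"F",s["ft_force"].round(1),s["clock"])
E
python3 look.py -95 208
```

```text
clock: 2.55
ee_pos: [524.7, 241.6, 16.8]
eef_rot: [0.076, -3.14, 0.0]
ft_force: [-6.4, 0.4, 4.5]
finger_gap: 59.6
grip_force: 3.1
scene stop frame [-90.8 198.6] size [ 96.6 122.9] yaw rel 0.001 1477
side stop frame [-89.  204.3] size [ 93.6 122.1] yaw rel 0.011 3052
tcp [-147.3  209.4] 16.85110325117072 F [-1.   0.2  0.3] 2.65
```

```bash
python3 -m jog '[[[-0.006,0,0],[0,0,0]],[[-0.012,0,0],[0,0,0]],[[-0.018,0,0],[0,0,0]],[[-0.023,0,0],[0,0,0]],[[-0.028,0,0],[0,0,0]],[[-0.033,0,0],[0,0,0]],[[-0.036,0,0],[0,0,0]],[[-0.039,0,0],[0,0,0]]]'; python3 look.py -50 205
```

```text
clock: 3.45
ee_pos: [563.3, 242.8, 16.6]
eef_rot: [0.075, -3.14, 0.001]
ft_force: [-4.1, -1.1, 1.8]
finger_gap: 59.9
grip_force: 2.1
scene stop frame [-51.6 198.7] size [ 96.2 123.9] yaw rel 0.004 1517
side stop frame [-51.8 204.1] size [ 94.2 121.7] yaw rel 0.003 2811
tcp [-109.4  209.4] 16.66420987656648 F [-1.2 -0.  -1.8] 3.55
```

```bash
python3 -m jog '[[[-0.0015,0,0],[0,0,0]],[[-0.003,0,0],[0,0,0]],[[-0.004,0,0],[0,0,0]],[[-0.005,0,0],[0,0,0]],[[-0.006,0,0],[0,0,0]]]'; python3 look.py -48 205
```

```text
clock: 4.05
ee_pos: [568.3, 243.6, 16.7]
eef_rot: [0.076, -3.138, 0.001]
ft_force: [-8.9, -0.9, 4.0]
finger_gap: 59.9
grip_force: 4.3
scene stop frame [-46.7 199.5] size [ 95.8 122.6] yaw rel 0.004 1516
side stop frame [-47.2 204.7] size [ 93.8 122. ] yaw rel 0.006 2791
tcp [-105.2  209.9] 16.69590729572249 F [-5.8 -0.3  2.5] 4.15
```

```bash
python3 -m jog '[[[-0.001,0,0],[0,0,0]],[[-0.002,0,0],[0,0,0]],[[-0.002,0,0],[0,0,0]]]'; python3 -m jog '[[[0.01,0,0],[0,0,0]],[[0.03,0,-0.02],[0,0,0]],[[0.04,0.02,-0.05],[0,0,0]],[[0.04,0.05,-0.08],[0,0,0]],[[0.04,0.09,-0.085],[0,0,0]],[[0.04,0.125,-0.085],[0,0,0]]]' 0.05 ; python3 look.py -48 205;python3 -c "
from h import *
go(-52,290,90,1.5708);go(-52,290,90,-1.5708);print(state()['joint_positions'])"
```

```text
clock: 4.45
ee_pos: [568.3, 243.6, 16.7]
eef_rot: [0.076, -3.134, 0.002]
ft_force: [-11.5, -1.8, 8.2]
finger_gap: 60.4
grip_force: 6.2
clock: 5.05
ee_pos: [527.6, 369.8, 104.8]
eef_rot: [-0.075, 3.135, 0.007]
ft_force: [0.0, -0.6, 0.2]
finger_gap: 50.1
grip_force: 0.0
scene stop frame [-46.7 199.2] size [ 96.  124.7] yaw rel 0.01 1530
side stop frame [-47.9 204.4] size [ 95.  122.4] yaw rel 0.004 3785
tcp [-142.4  342.7] 103.1399286110548 F [-1.  -0.4 -0.5] 5.15
shift m [-0.0899 -0.0535  0.0131] turn [ 0.002  0.008 -1.563] now stop [-142.4  342.7] 103.1 F [-1.  -0.4 -0.5] t 5.15
shift m [-0.0899 -0.0535  0.0131] turn [ 0.008 -0.002  1.579] now stop [-142.4  342.7] 103.1 F [-1.  -0.4 -0.5] t 5.15
[-0.76811874  0.55056044  0.07303417  1.74107478 -0.05489116  0.8452941
  0.95687246]
```

```bash
python3 -m jog '[[[-0.01,-0.005,0],[0,0,0.14]],[[-0.02,-0.01,0],[0,0,0.28]],[[-0.03,-0.015,0],[0,0,0.42]],[[-0.04,-0.02,0],[0,0,0.56]],[[-0.05,-0.025,0],[0,0,0.7]],[[-0.06,-0.03,0],[0,0,0.84]],[[-0.07,-0.035,0],[0,0,0.98]],[[-0.08,-0.04,0],[0,0,1.12]]]' 0.05; python3 -c "
from h import *
go(-52,296,16,-1.5708)"
```

```text
clock: 5.95
ee_pos: [609.0, 329.6, 102.3]
eef_rot: [1.612, 2.694, 0.002]
ft_force: [-0.3, -0.2, 0.5]
finger_gap: 49.8
grip_force: 0.0
shift m [-0.0017  0.0084  0.0863] turn [0.002 0.    0.445] now stop [-60.5 293.9] 102.3 F [-0.3 -0.2  0.5] t 5.95
```

```bash
python3 -m jog '[[[-0.0017,0.0084,0],[0,0,0.14]],[[-0.0017,0.0084,0],[0,0,0.28]],[[-0.0017,0.0084,0],[0,0,0.42]],[[-0.0017,0.0084,0.02],[0,0,0.445]],[[-0.0017,0.0084,0.045],[0,0,0.445]],[[-0.0017,0.0084,0.07],[0,0,0.445]],[[-0.0017,0.0084,0.086],[0,0,0.445]],[[-0.0017,0.0084,0.086],[0,0,0.445]]]'; python3 -c "
from h import *
go(-52,276,16,-1.5708)
g=get_image('side');cv2.imwrite('pics/s2.png',g['pixels'][130:480,150:550])"
```

```text
clock: 6.75
ee_pos: [614.6, 332.0, 13.6]
eef_rot: [-2.161, -2.28, 0.005]
ft_force: [-0.4, -0.4, -0.5]
finger_gap: 50.0
grip_force: 0.0
shift m [-0.0199  0.0026 -0.0023] turn [-0.003  0.002  0.006] now stop [-54.8 295.9] 13.6 F [-0.4 -0.4 -0.5] t 6.75
```

View pics/s2.png

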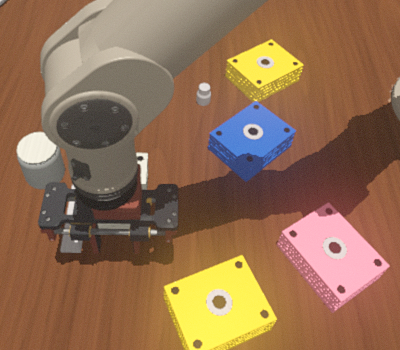

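The hand is down beyond the head's far end (110,230), the tin (42,160) untouched.

```bash
python3 -m jog '[[[-0.008,0,-0.002],[0,0,0]],[[-0.016,0,-0.002],[0,0,0]],[[-0.024,0,-0.002],[0,0,0]],[[-0.032,0,-0.002],[0,0,0]],[[-0.04,0,-0.002],[0,0,0]],[[-0.048,0,-0.002],[0,0,0]],[[-0.056,0,-0.002],[0,0,0]],[[-0.064,0,-0.002],[0,0,0]]]'; python3 look.py -48 170
```

```text
clock: 7.6
ee_pos: [619.0, 272.2, 19.4]
eef_rot: [-2.157, -2.28, -0.007]
ft_force: [-2.5, 6.1, 3.5]
finger_gap: 50.2
grip_force: 3.5
scene stop frame [-46.6 160.7] size [ 95.8 122.9] yaw rel 0.02 1604
side stop frame [-48.3 205.2] size [ 9.5 51.1] yaw rel -1.561 159
tcp [-52.9 233.6] 19.242962256111642 F [-0.4  3.4  1.8] 7.7
```

```bash
python3 -m jog '[[[-0.008,0,0.001],[0,0,0]],[[-0.016,0,0.002],[0,0,0]],[[-0.024,0,0.002],[0,0,0]],[[-0.032,0,0.002],[0,0,0]],[[-0.04,0,0.002],[0,0,0]],[[-0.048,0,0.002],[0,0,0]],[[-0.056,0,0.002],[0,0,0]],[[-0.064,0,0.002],[0,0,0]]]'; python3 look.py -48 100
```

```text
clock: 8.5
ee_pos: [623.0, 208.4, 17.1]
eef_rot: [-2.157, -2.281, -0.006]
ft_force: [-2.4, 7.5, 5.5]
finger_gap: 50.2
grip_force: 4.0
scene stop frame [-46.9  97.3] size [ 95.7 122.4] yaw rel 0.003 1756
side stop frame [-47.  133.7] size [13.7 51.1] yaw rel -1.558 166
tcp [-52.1 169.4] 16.96604045509551 F [-0.6  4.   3. ] 8.6
```

```bash
python3 -m jog '[[[-0.004,0,0],[0,0,0]],[[-0.008,0,0],[0,0,0]],[[-0.012,0,0],[0,0,0]],[[-0.015,0,0],[0,0,0]],[[-0.018,0,0],[0,0,0]],[[-0.02,0,0],[0,0,0]],[[-0.022,0,0],[0,0,0]],[[-0.024,0,0],[0,0,0]]]'; python3 look.py -48 80
```

```text
clock: 9.4
ee_pos: [624.1, 184.6, 16.8]
eef_rot: [-2.157, -2.281, -0.005]
ft_force: [-2.1, 8.5, 7.7]
finger_gap: 49.9
grip_force: 4.2
scene stop frame [-46.8  73.4] size [ 95.8 122.3] yaw rel 0.015 1821
side stop frame [-51.7 141.9] size [33.5 48.4] yaw rel -1.53 207
tcp [-52.3 147.5] 16.71002591168834 F [-1.8  6.9  5.4] 9.5
```

```bash
python3 -m jog '[[[-0.001,0,0],[0,0,0]],[[-0.002,0,0],[0,0,0]],[[-0.003,0,0],[0,0,0]],[[-0.004,0,0],[0,0,0]],[[-0.004,0,0],[0,0,0]]]'; python3 look.py -48 80
```

```text
clock: 10.0
ee_pos: [624.2, 183.3, 16.7]
eef_rot: [-2.154, -2.281, -0.008]
ft_force: [-1.6, 13.3, 5.9]
finger_gap: 49.9
grip_force: 6.6
scene stop frame [-46.7  72. ] size [ 95.2 123.3] yaw rel 0.001 1829
side stop frame [-47.3 134.9] size [28.9 53.6] yaw rel -1.16 203
tcp [-52.3 146.9] 16.73944137325336 F [-1.2 13.2  6.2] 10.1
```

```bash
python3 -m jog '[[[-0.001,0,0],[0,0,0]],[[-0.002,0,0],[0,0,0]],[[-0.003,0,0],[0,0,0]],[[-0.003,0,0],[0,0,0]]]';python3 -m jog '[[[0.01,0,0],[0,0,0]],[[0.04,0,0],[0,0,0]],[[0.07,0,-0.02],[0,0,0]],[[0.1,0,-0.06],[0,0,0]],[[0.14,0,-0.1],[0,0,0]],[[0.18,0,-0.13],[0,0,0]],[[0.2,0,-0.13],[0,0,0]]]'; python3 look.py -48 78; python3 - <<'E'
from h import *
g=dict(np.load("pics/sideL.npz"))["pixels"];q=dict(np.load("pics/sceneL.npz"))["pixels"]
cv2.imwrite("pics/c3.png",np.hstack([cv2.resize(g[180:330,200:350],(400,400)),cv2.resize(q[180:310,280:410],(400,400))]))
E
```

```text
clock: 10.5
ee_pos: [624.1, 183.2, 16.8]
eef_rot: [-2.151, -2.281, -0.012]
ft_force: [-1.4, 17.6, 4.8]
finger_gap: 50.2
grip_force: 9.3
clock: 11.2
ee_pos: [615.3, 377.3, 150.3]
eef_rot: [2.157, 2.281, 0.01]
ft_force: [1.1, 0.5, 0.1]
finger_gap: 50.2
grip_force: 0.0
scene stop frame [-46.8  72.4] size [ 95.6 123.6] yaw rel 0.013 1828
side stop frame [-73.8  76.6] size [ 46.1 122.5] yaw rel 0.046 1011
tcp [-54.4 343. ] 146.69214447029012 F [ 0.5  0.3 -0.8] 11.3
```

View pics/c3.png

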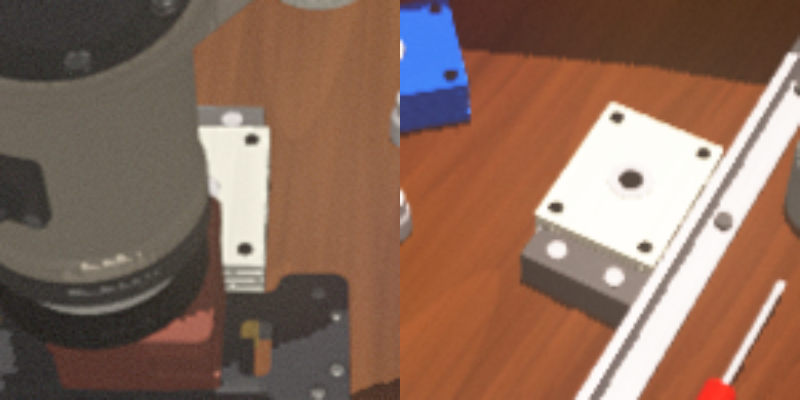

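The head (scene crop about 630,180) sits flush against both the rail and the block, and the hand is clear at its +y side.

```bash
python3 -m jog '[[[0,0,0],[0,0,0]],[[0,0,0],[0,0,0]],[[0,0,0],[0,0,0]]]'; python3 -c "
from plant import *
print(finish_job())"
```

```text
clock: 11.6
ee_pos: [613.9, 371.3, 145.1]
eef_rot: [2.163, 2.277, -0.003]
ft_force: [-0.2, -0.4, -0.5]
finger_gap: 50.4
grip_force: 0.0
the job is handed in; nothing more can be done
None
```

I pushed the head into the corner on the side where it lay and handed the job in at about 11.6 s with the hand clear; both contacts held under force and the last images show it flush with the rail and the block, but no verdict came back.

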